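Hang the disc gauges on one hook, largest first

ROBOT

A 6-joint arm with a two-finger parallel gripper is mounted at the origin on a cart in front of the work surface, level with it; the furniture and walls round the work are solid. World frame = base frame: x ahead of the robot, y to its left, z up, the work surface at z = 0. Lengths are in m, angles in rad, forces in N, time in s.
With the tool pointing down it reaches from about 0.35 to 0.775 m from the base axis. Payload 7.3 kg.
Tool frame: the origin (TCP) lies at the very end of the fingers, on their centre line; the grasp point (between the pads) lies 19 mm behind it; z points along the fingers, y is the line along which they close (so a half turn about z gives the same grasp; the last joint's range is limited). The gripper opens to 92 mm and grips with 3 to 60 N. Pads are 19 mm wide; open, the fingers measure 130 mm over their backs; the gripper's body (75 mm by 190 mm) begins 47 mm behind the grasp point.
Start: joints at [-1.453, 0.342, 1.524, -0, 1.275, -0.146], TCP at [0.137, -0.507, 0.192] pointing down, gripper open.
Joint ranges: [-2.53, 2.53], [-0.77, 2.02], [0.04, 2.7], [-1, 4.14], [0.28, 2.66], [-3.11, 3.11]. Speed limits (rad/s): [2.57, 2.57, 3.14, 3.14, 3.14, 3.14].

INTERFACE

Orientations are given as [roll, pitch, yaw] about the fixed x, y, z axes, in that order (R = Rz(yaw) Ry(pitch) Rx(roll)).
In Python, from cell import robot gives the robot as it stands.
- The arm moves only by the tool apply_moves, never from a script. Its argument "motion" is text: rows parted by semicolons, each of 7 numbers parted by spaces: the opening in per cent of the stroke, from 0 (shut) to 100 (fully open), then the shift along the tool's x, y, z in cm, then the turn, a rotation vector about the tool's x, y, z in rad. A call has 1 to 20 rows; each row shifts and turns the commanded pose from where the row before left it, along the tool's axes as they then stand; what a row does not reach is not made up. A row lasts 1/8 s, in which the tool goes at most 62.5 mm and 10.7 degrees, less where a joint would pass 70% of its speed; a pose out of reach is approached as far as the arm can. A call with a gripper value outside its range is refused whole. The fingers move at their own pace and stop on an object; "force" is the grip in N (left out, the last holds). Time passes only in rows, so rows that do not move let the fingers close. It gives the time, the measured TCP pose, the force, the opening and the grip force at its end, in the units of the state.
- robot.observe(): the state, without advancing time (a new reading comes with each control period).
- robot.read_camera(name): name is "side" or "top"; returns a dict with "img" (400x640x3 uint8, red, green, blue), "fovy" (degrees; the focal length in pixels is half the picture's height over the tangent of half this angle, whatever the lens; pixels are square), "cx", "cy" (the principal point, pixels), "R" (3x3) and "t" (3): a world point X has camera coordinates R X + t. Camera axes: x right, y down, z forward; pixel columns grow to the right and rows downward; lengths in m; the calibration is good to about 2 mm. A picture is of the moment at which its call begins. There is no depth.
- robot.hand_in(): hands the job in; it is judged then, once.
Trained networks look in a picture, given as the dict that the camera call returned (one of the last four; its "shot" number tells which), for a name from the list of things; names that differ only in an ending like _2 or _b are one class to them, and where a whole thing is asked for, a point or a joint stands for the part that bears it (a point fixed in the world has none). Each returns a list of dicts, best first, with "score" (0 to 1); they miss things now and then, are a little off and sometimes report something else, mostly with a low value. They report only what shows in the picture. A call takes as long as a camera call.
- robot.search_frame(target, picture): "centre" ([x, y, z] in m, in world coordinates, good to about 4 mm: the middle of the surface that is visible of it).
- robot.trace(target, picture): "pixels" (400x640 bool, what is visible of it).
The state is a dict: "time": time; "qpos": joint angles; "qvel": joint speeds; "joint_efforts": joint torques, N m; "tool_pos": TCP position; "tool_rot": TCP orientation; "contact_force": force on the tool from outside, world axes, zero at the start; "torque": the same for the moment, N m; "opening": finger opening in m; "grip_force": force on a finger pad.
Only numpy, scipy, OpenCV 4.12 (cv2) and the standard library are available. Lean on these libraries where they do the work, as an engineer would, in place of code of your own. Each camera call takes 0.05 s, during which the arm holds its last target. There are 200 camera calls.

TASK

Finish hanging the set of disc gauges on the hook, largest first: the large one hangs there already, so hang the medium one in front of it and then the small one in front of that. Slide each one back along the horn by its handle until everything behind it is tight against the stop plate, and keep it pressed there for half a second with a firm push of about 10 N, never over 20 N, before you let go, and do not ram the hook. All three end hanging free, handle to handle; leave the other things on the table alone.

Things in the scene. Friction and masses are not known exactly. Their poses are not given: they have to be found in the camera images.
- hook_stand: fixed steel hook stand, 245 mm high, origin on the table under the horn's root; x points from the horn's tip to the post. One level round horn, 10 mm thick, runs 140 mm along -x, its top 200 mm above the table. On it an upright aluminium stop plate, 36 mm wide, is clamped: rigid, its front face 4 to 24 mm in front of the back plate; exactly where is not reported
- horn_root (a point): top of the horn where it leaves the upright back plate; axes as the stand's. (Not listed: a welder, about 0.4 m tall, stands at the right of the table beyond the hook)
- horn_tip (a point): top of the upturned tip, 140 mm from the root along the horn (tip 10 mm thick), 12 mm above the horn's top
- holder: fixed grey steel holder, 80 x 215 mm foot, 88 mm high: two parallel walls with an 8 mm slot between them along its y axis (22 mm over the walls); origin under its centre. Medium and small gauge stand 96 mm apart, either one at either end, disc in the slot, handle block resting on the walls
- large_gauge: Large disc gauge, about 180 g: upright aluminium disc 110 mm across, 5 mm thick, under a black handle block 30 mm thick (x), 36 wide (y), 50 high, with an eye through it along x, 16 mm wide, from 10 to 40 mm above the origin; on top a grip 24x24 mm, 50 to 88 mm up. Origin: middle of the block's underside, z up; disc reaches 106 mm below. Hangs on the horn, short of the stop; drags 1-4 N
- medium_gauge: Medium disc gauge, about 140 g: upright aluminium disc 84 mm across, 5 mm thick, under a black handle block 30 mm thick (x), 36 wide (y), 50 high, with an eye through it along x, 16 mm wide, from 10 to 40 mm above the origin; on top a grip 24x24 mm, 50 to 88 mm up. Origin: middle of the block's underside, z up; disc reaches 80 mm below. Stands in the holder
- small_gauge: Small disc gauge, about 100 g: upright aluminium disc 60 mm across, 5 mm thick, under a black handle block 30 mm thick (x), 36 wide (y), 50 high, with an eye through it along x, 16 mm wide, from 10 to 40 mm above the origin; on top a grip 24x24 mm, 50 to 88 mm up. Origin: middle of the block's underside, z up; disc reaches 56 mm below. Stands in the holder
- large_eye (a point): middle of the top edge of the large gauge's eye, 40 mm above the gauge's origin; it lies on the horn's top when hung
- medium_eye (a point): middle of the top edge of the medium gauge's eye, 40 mm above the gauge's origin; it lies on the horn's top when hung
- medium_grip (a point): middle of the medium gauge's grip, 69 mm above its origin; best taken from above, fingers closing along the gauge's y, across 24 mm
- small_eye (a point): middle of the top edge of the small gauge's eye, 40 mm above the gauge's origin; it lies on the horn's top when hung
- small_grip (a point): middle of the small gauge's grip, 69 mm above its origin; best taken from above, fingers closing along the gauge's y, across 24 mm
- magnet: small red and grey welding magnet lying flat, 42x54 mm, 17 mm high, bystander; origin under its centre
- round_bar: upright grey offcut of round bar, 31 mm across, 35 mm high, bystander; origin under its centre
- roll: roll of masking tape, 100 mm across, 25 mm high, bystander; origin under its centre

How it is judged:
On the way, in this order (a step that is already met when the one before it is completed fails the run):
1. the medium gauge, its eye on the horn, is pressed against the large one, which has come up against the stop plate: more than 7 N between the two, for 0.3 s (contact force between medium_gauge and large_gauge above 7 N and x of medium_eye in the frame of horn_root above -0.11 m and y of medium_eye in the frame of horn_root between -0.008 and 0.008 m), for 0.3 s.
2. the small gauge is pressed in the same way against the medium one: more than 7 N between the two, for 0.3 s (contact force between small_gauge and medium_gauge above 7 N and x of small_eye in the frame of horn_root above -0.11 m and y of small_eye in the frame of horn_root between -0.008 and 0.008 m), for 0.3 s.
At the end, for the whole second after the job is handed in: All three hang on the horn by their eyes, released, at rest, upright (0.15 rad): large at the back (middle 10-48 mm before the back plate), then medium, then small, their middles 27-35 and 55-67 mm before the large one's; eye tops 4 mm below to 6 mm above the horn's top, within 7 mm sideways (y of large_eye in the frame of horn_root between -0.007 and 0.007 m and z of large_eye in the frame of horn_root between -0.004 and 0.006 m and angle between each of large_gauge, medium_gauge, small_gauge's own z axis and vertical below 0.15 rad and linear speed of each of large_gauge, medium_gauge, small_gauge below 0.03 m/s and y of medium_eye in the frame of horn_root between -0.007 and 0.007 m and z of medium_eye in the frame of horn_root between -0.004 and 0.006 m and y of small_eye in the frame of horn_root between -0.007 and 0.007 m and z of small_eye in the frame of horn_root between -0.004 and 0.006 m and x of large_eye in the frame of horn_root between -0.048 and -0.01 m and x of medium_eye in the frame of large_gauge between -0.035 and -0.027 m and x of small_eye in the frame of large_gauge between -0.067 and -0.055 m); the robot touches nothing.
It fails at once if a gauge is forced: more than 22 N between two gauges or between the large gauge and the hook with its stop (contact force between large_gauge and medium_gauge above 22 N or contact force between any of medium_gauge, large_gauge and small_gauge above 22 N or contact force between large_gauge and hook_stand above 22 N).
It fails at once if the medium or small gauge is rammed against the hook with more than 60 N (contact force between any of medium_gauge, small_gauge and hook_stand above 60 N).
It fails at once if a bystander (welding magnet, round bar offcut, masking tape roll) is moved by more than 20 mm (distance of any of magnet, round_bar, roll from where it was at the start of the episode above 0.02 m).
It also fails if it takes over 72 s, if anything falls off the work surface, if the arm or the gripper's body presses on something with over 40 N, if the wrist force passes 120 N, or if a joint passes its speed limit or range.

## Working session

There is one attempt and no reset: what is moved stays moved. The work goes in short steps, Python scripts to look and compute and a tool call to move; the robot and the scene stay as the last step left them, time stands still between calls to the robot, and variables do not carry over. Pictures are saved under pics/ and viewed, at most 10 in all, crops included, and the job is handed in when it is done.

Besides the shell and the picture viewer there is one more tool, called as name(argument=value, ...), one argument or row to a line, values as JSON. apply_moves: Moves the arm, as the interface text tells. Its arguments: {"type":"object","properties":{"motion":{"type":"string"},"force":{"type":"number"}},"required":["motion"]}

```bash
mkdir -p pics
cat > h.py <<'E'
import numpy as np, cv2
from cell import robot
def K(p):
    f=200/np.tan(np.radians(p["fovy"])/2); return f,p["cx"],p["cy"]
def proj(p,X):
    f,cx,cy=K(p); c=np.asarray(p["R"])@np.asarray(X)+np.asarray(p["t"]); return np.array([f*c[0]/c[2]+cx,f*c[1]/c[2]+cy])
def ray(p,uv):
    f,cx,cy=K(p); R=np.asarray(p["R"]); d=R.T@np.array([(uv[0]-cx)/f,(uv[1]-cy)/f,1]); return -R.T@np.asarray(p["t"]),d
def atz(p,uv,z):
    o,d=ray(p,uv); return o+d*(z-o[2])/d[2]
def tri(p,u,q,v):
    o1,d1=ray(p,u);o2,d2=ray(q,v); A=np.stack([d1,-d2],1); s=np.linalg.lstsq(A,o2-o1,rcond=None)[0]
    a,b=o1+s[0]*d1,o2+s[1]*d2; return (a+b)/2,np.linalg.norm(a-b)
E
python3 - <<'E'
from h import *
np.set_printoptions(precision=4,suppress=True)
P={n:robot.read_camera(n) for n in("side","top")}
for n,p in P.items():
    cv2.imwrite(f"pics/{n}0.png",p["img"][:,:,::-1])
    print(n,K(p),-np.asarray(p["R"]).T@np.asarray(p["t"]),np.asarray(p["R"])[2])
    for t in["horn_root","horn_tip","hook_stand","holder","large_eye","medium_grip","small_grip","medium_eye","small_eye","large_gauge","medium_gauge","small_gauge"]:
        print(t,[(np.round(r["centre"],3).tolist(),round(r["score"],2)) for r in robot.search_frame(t,p)[:2]])
print(robot.observe())
E
```

```text
side (np.float64(377.39718510451), 315.92213395199866, 199.10147167299687) [0.4699 0.7092 0.5542] [ 0.0904 -0.8806 -0.4651]
horn_root [([0.452, 0.214, 0.134], 0.66), ([0.632, -0.101, 0.147], 0.62)]
horn_tip [([0.631, -0.098, 0.142], 0.97), ([0.434, 0.118, 0.144], 0.23)]
hook_stand [([0.63, -0.099, 0.149], 0.63)]
holder [([0.449, 0.218, 0.005], 0.94)]
large_eye [([0.568, -0.12, 0.188], 0.58)]
medium_grip [([0.449, 0.21, 0.138], 0.68), ([0.474, -0.113, 0.02], 0.56)]
small_grip [([0.436, 0.118, 0.146], 0.76), ([0.447, 0.214, 0.136], 0.59)]
medium_eye [([0.45, 0.214, 0.135], 0.72)]
small_eye [([0.433, 0.118, 0.145], 0.62)]
large_gauge [([0.568, -0.118, 0.19], 0.73)]
medium_gauge [([0.452, 0.218, 0.138], 0.64)]
small_gauge [([0.435, 0.117, 0.146], 0.67)]
top (np.float64(366.3606564175044), 322.09084085861736, 198.96457437441939) [ 0.4268 -0.0524  1.0045] [ 0.1185 -0.0042 -0.9929]
horn_root [([0.633, -0.1, 0.016], 0.6)]
horn_tip [([0.632, -0.108, 0.011], 0.57)]
hook_stand [([0.63, -0.107, 0.013], 0.6)]
holder [([0.444, 0.151, 0.007], 0.76), ([0.636, -0.105, 0.012], 0.7)]
large_eye [([0.56,
[... 203 characters left out ...]
 0.094, 0.154], 0.6), ([0.564, -0.126, 0.206], 0.57)]
large_gauge [([0.565, -0.125, 0.209], 0.61)]
medium_gauge [([0.446, 0.187, 0.139], 0.76), ([0.442, 0.151, 0.005], 0.22)]
small_gauge [([0.437, 0.097, 0.154], 0.59)]
{'time': 1.3, 'qpos': array([-1.453 ,  0.342 ,  1.5241,  0.    ,  1.2754, -0.146 ]), 'qvel': array([-0.0004,  0.0002,  0.0013,  0.0003, -0.0009,  0.0009]), 'joint_efforts': array([  0.0016, -43.1132, -24.4476,   0.0717,   0.0483,   0.    ]), 'tool_pos': array([ 0.1369, -0.5069,  0.1916]), 'tool_rot': array([3.1415, 0.    , 0.2638]), 'contact_force': array([0.1621, 0.0988, 0.2549]), 'torque': array([ 0.0072, -0.0197, -0.0166]), 'grip_force': 0.0, 'opening': 0.09156811075571265}
```

Run:
```python
import cv2
for n in("side","top"):
    i=cv2.imread(f"pics/{n}0.png"); cv2.imwrite(f"pics/{n}0b.png",cv2.resize(i,(800,500),interpolation=cv2.INTER_CUBIC))
```

```text
(no output)
```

View pics/side0b.png

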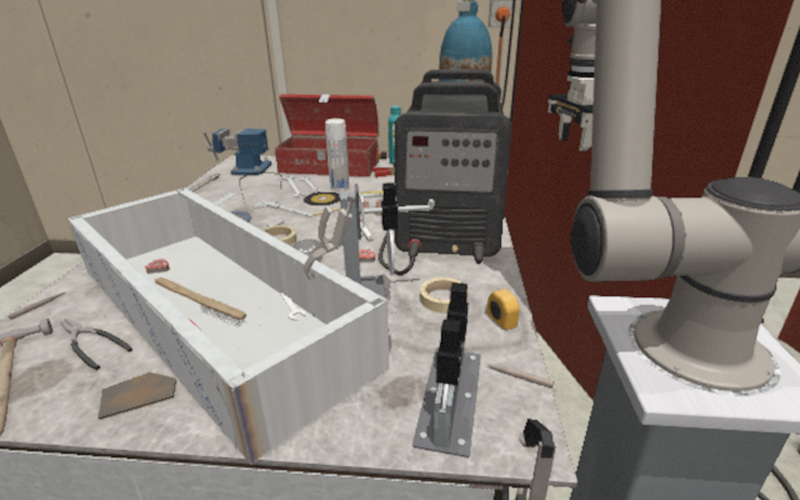

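View pics/top0b.png

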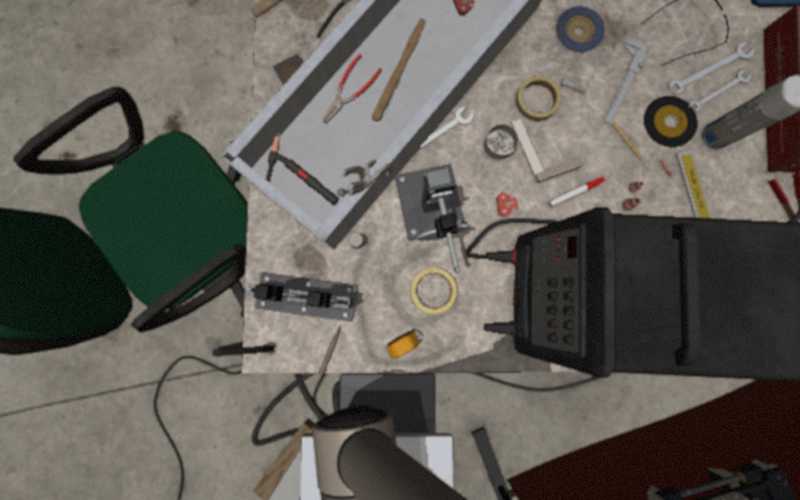

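The side view shows the horn tip at about (432,206), pointing at the robot, and the holder's two black handles at (448,350) and (458,300). In the top view the horn runs from (440,180) to (458,270), and the handles are at (270,293) and (322,298). I'll crop in for detail.

Run:
```python
from h import *
S=cv2.imread("pics/side0.png");T=cv2.imread("pics/top0.png")
a=cv2.resize(S[220:365,325:395],None,fx=4,fy=4,interpolation=cv2.INTER_CUBIC)[:590]
b=cv2.resize(T[205:265,195:295],None,fx=5,fy=5,interpolation=cv2.INTER_CUBIC)
c=cv2.resize(T[130:222,315:375],None,fx=3,fy=3,interpolation=cv2.INTER_CUBIC)
d=cv2.resize(S[140:240,260:355],None,fx=3,fy=3,interpolation=cv2.INTER_CUBIC)
o=np.zeros((600,800,3),np.uint8); o[:a.shape[0],:280]=a; o[:300,290:790]=b; o[305:305+c.shape[0],290:290+c.shape[1]]=c; o[300:600,500:785]=d
cv2.imwrite("pics/crop1.png",o)
p={n:robot.read_camera(n) for n in("side","top")}
for n in p:
    for t in["medium_gauge","small_gauge","large_gauge","holder","hook_stand","horn_tip"]:
        for r in robot.trace(t,p[n])[:2]:
            m=r["pixels"];y,x=np.nonzero(m)
            print(n,t,round(r["score"],2),m.sum(),x.min(),x.max(),y.min(),y.max(),x.mean().round(1),y.mean().round(1))
            np.save(f"pics/{n}_{t}.npy",m) if r["score"]>.4 else 0
```

```text
side medium_gauge 0.83 920 348 368 256 325 358.4 285.3
side small_gauge 0.62 565 356 374 226 272 366.4 246.0
side large_gauge 0.91 567 304 316 147 217 310.6 174.7
side holder 0.66 2750 331 383 281 365 358.9 328.9
side hook_stand 0.93 1434 271 346 148 237 290.5 190.1
side horn_tip 0.89 1414 271 346 146 238 290.7 191.1
top medium_gauge 0.52 250 204 225 226 240 214.4 232.9
top small_gauge 0.73 2225 316 370 131 216 342.7 159.3
top small_gauge 0.69 451 335 376 170 191 355.8 181.5
top large_gauge 0.7 525 334 376 169 192 355.5 181.5
top holder 0.74 1751 198 285 218 255 247.0 236.5
top holder 0.74 284 204 233 226 240 215.4 232.9
top hook_stand 0.83 2244 317 370 131 217 343.3 160.7
top horn_tip 0.59 2263 316 370 131 217 343.1 160.2
```

View pics/crop1.png

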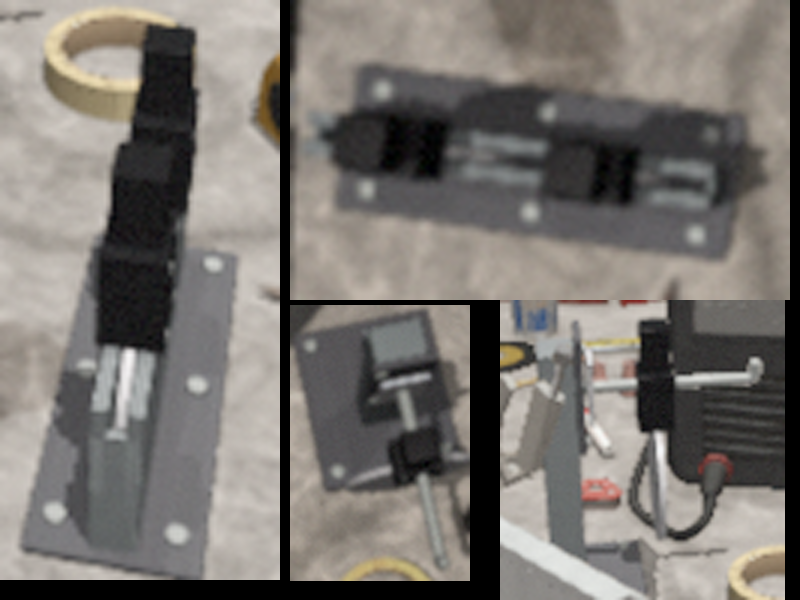

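The near handle (larger y) has disc showing past its end, so that is the medium gauge, which agrees with the networks. In the top crop the holder foot corners are near (362,65), (748,115), (725,258) and (335,208). The horn tip is at (443,565) and its root at about (402,385).

Run:
```python
from h import *
np.set_printoptions(precision=4,suppress=True)
p={n:robot.read_camera(n) for n in("side","top")}
S,T=p["side"],p["top"]
c=[atz(T,((u-290)/5+195,v/5+205),0.006) for u,v in[(362,65),(748,115),(725,258),(335,208)]]
print(np.array(c)); ctr=np.mean(c,0); e=(c[0]+c[3]-c[1]-c[2])/2; e2=(c[0]+c[1]-c[2]-c[3])/2
print("holder",ctr,np.linalg.norm(e[:2]),np.linalg.norm(e2[:2]),"yaw",np.degrees(np.arctan2(-e[0],e[1])))
# side foot corners: crop x4 offs (325,220)
cs=[atz(S,(u/4+325,v/4+220),0.006) for u,v in[(95,243),(238,256),(202,577),(23,548)]]
print("side",np.array(cs),np.mean(cs,0))
tip=tri(S,((757-500)/3+260,(362-300)/3+140),T,((443-290)/3+315,(563-305)/3+130)); print("tip",tip)
tz=atz(T,((443-290)/3+315,(563-305)/3+130),.212); m1=atz(T,((404-290)/3+315,(398-305)/3+130),.2)
print(tz,m1,"hornyaw",np.degrees(np.arctan2((m1-tz)[1],(m1-tz)[0])),np.linalg.norm(m1-tz))
# hook foot left edge
f=[atz(T,((u-290)/3+315,(v-305)/3+130),.008) for u,v in[(292,340),(325,490),(428,311)]]
print(np.array(f),np.degrees(np.arctan2((f[0]-f[1])[1],(f[0]-f[1])[0])))
yaw=np.arctan2(-e[0],e[1])
def fit(mask,cam,z0):pass
ca,sa=np.cos(yaw),np.sin(yaw)
for s in(48,-48):
    g=ctr+s/1000*np.array([-sa,ca,0]);print("gauge",g[:2])
    for n in p:
        for z in(.138,.176): print(n,z,proj(p[n],[g[0],g[1],z]))
```

```text
[[0.4948 0.2506 0.006 ]
 [0.4668 0.0401 0.006 ]
 [0.39   0.0519 0.006 ]
 [0.4176 0.2627 0.006 ]]
holder [0.4423 0.1513 0.006 ] 0.212430678722899 0.07793706938459977 yaw -7.511604531909892
side [[0.4673 0.0521 0.006 ]
 [0.3895 0.0567 0.006 ]
 [0.418  0.265  0.006 ]
 [0.4947 0.2566 0.006 ]] [0.4424 0.1576 0.006 ]
tip (array([ 0.484 , -0.1513,  0.2083]), np.float64(0.00021089548168030535))
[ 0.4838 -0.1508  0.212 ] [ 0.6082 -0.1254  0.2   ] hornyaw 11.544213807906816 0.1274903530111295
[[ 0.7069 -0.0394  0.008 ]
 [ 0.5659 -0.0693  0.008 ]
 [ 0.7343 -0.1664  0.008 ]] 11.987951036825446
gauge [0.4486 0.1989]
side 0.138 [360.2881 276.9571]
side 0.176 [361.234 258.801]
top 0.138 [213.8348 233.793 ]
top 0.176 [208.9424 233.3849]
gauge [0.436  0.1037]
side 0.138 [366.4479 245.2329]
side 0.176 [367.4373 228.4087]
top 0.138 [254.2236 238.9988]
top 0.176 [251.1762 238.8288]
```

The gauge positions project onto the picture correctly: side grip top at (361,259), top at (209,233). Next I'll check where the welder stands and work out the moves.

```bash
cat >> h.py <<'E'
def rows(pos,yaw,tgt,tyaw=None):
    d=np.asarray(tgt)-pos; c,s=np.cos(yaw),np.sin(yaw)
    return np.round([100*(d[0]*c+d[1]*s),100*(d[0]*s-d[1]*c),-100*d[2], 0 if tyaw is None else -1000*(tyaw-yaw)],2), np.linalg.norm(d)/.0625
E
python3 - <<'E'
from h import *
np.set_printoptions(precision=4,suppress=True)
p={n:robot.read_camera(n) for n in("side","top")}
S,T=p["side"],p["top"]
for u,v in[(395,250),(500,262),(410,232)]: print("welder base side",atz(S,(u/1.25,v/1.25),0))
for u,v in[(605,208),(605,375),(515,225),(520,355)]: print("welder top",atz(T,(u/1.25,v/1.25),.4),atz(T,(u/1.25,v/1.25),.05))
o=robot.observe();a=o["tool_pos"];y=o["tool_rot"][2]
W=[[.137,-.507,.40],[.25,-.36,.42],[.40,-.0,.42],[.4486,.1989,.30]]
for w in W: print(rows(a,y,w)); a=np.array(w)
E
```

```text
welder base side [ 0.5768 -0.3341  0.    ]
welder base side [ 0.3211 -0.2905  0.    ]
welder base side [ 0.5461 -0.4407  0.    ]
welder top [ 0.5531 -0.3276  0.4   ] [ 0.6263 -0.487   0.05  ]
welder top [ 0.334  -0.3153  0.4   ] [ 0.2804 -0.4674  0.05  ]
welder top [ 0.5304 -0.2056  0.4   ] [ 0.5903 -0.2943  0.05  ]
welder top [ 0.3598 -0.2064  0.4   ] [ 0.321  -0.2956  0.05  ]
(array([  0.  ,   0.02, -20.84,   0.  ]), np.float64(3.333894284104093))
(array([ 14.74, -11.25,  -2.  ,   0.  ]), np.float64(2.983817688800708))
(array([ 23.87, -30.84,  -0.  ,   0.  ]), np.float64(6.239999999999999))
(array([  9.88, -17.93,  12.  ,   0.  ]), np.float64(3.797200484567545))
```

apply_moves(
  motion="100 0 0 -5.8 0 0 0;100 0 0 -5.8 0 0 0;100 0 0 -5.8 0 0 0;100 0 0 -5.8 0 0 0;100 0 0 -5.6 0 0 0;100 3.8 -3.3 0 0 0 0;100 3.8 -3.3 0 0 0 0;100 3.8 -3.3 0 0 0 0;100 3.8 -3.3 0 0 0 0;80 3.3 -4.1 0 0 0 0;80 3.3 -4.1 0 0 0 0;80 3.3 -4.1 0 0 0 0;80 3.3 -4.1 0 0 0 0;80 3.3 -4.1 0 0 0 0;80 3.3 -4.1 0 0 0 0;80 3.3 -4.1 0 0 0 0",
  force=30,
)

```text
time: 4.2
tool_pos: [0.3977, -0.0007, 0.4798]
tool_rot: [3.141, -0.001, 0.264]
contact_force: [0.8, -0.6, 0.1]
opening: 0.0732
grip_force: 0.0
```

Run:
```python
from h import *
o=robot.observe();print(o["time"],o["tool_pos"],o["tool_rot"],o["contact_force"],o["qpos"])
print(rows(o["tool_pos"],o["tool_rot"][2],[.4486,.1989,.26],-.131))
```

```text
4.2 [ 0.39770304 -0.00071764  0.479798  ] [ 3.14105478e+00 -6.16830724e-04  2.63777674e-01] [ 0.75853313 -0.6327025   0.05987305] [-1.94919615e-01  4.36900016e-02  1.12882434e+00 -2.26841147e-04
  1.96828708e+00  1.11201131e+00]
(array([ 10.12, -17.94,  21.98, 394.78]), np.float64(4.819928275130904))
```

apply_moves(
  motion="80 1.69 -2.99 3.66 0 0 0;80 1.69 -2.99 3.66 0 0 0;80 1.69 -2.99 3.66 0 0 0;80 1.69 -2.99 3.66 0 0 0;80 1.68 -2.99 3.66 0 0 0;80 1.68 -2.99 3.66 0 0 0;80 0 0 0 0 0 0.132;80 0 0 0 0 0 0.132;80 0 0 0 0 0 0.131;80 0 0 3 0 0 0;80 0 0 0 0 0 0",
)

```text
time: 5.58
tool_pos: [0.447, 0.1968, 0.2284]
tool_rot: [3.14, 0.004, -0.131]
contact_force: [0.4, -0.4, -0.0]
opening: 0.0736
grip_force: 0.0
```

Run:
```python
from h import *
o=robot.observe();print(o["time"],o["tool_pos"],o["tool_rot"],o["contact_force"])
print(rows(o["tool_pos"],o["tool_rot"][2],[.4486,.1989,.144],-.131))
p={n:robot.read_camera(n) for n in("side","top")}
a=cv2.resize(p["side"]["img"][130:330,280:440,::-1],None,fx=3,fy=3); b=cv2.resize(p["top"]["img"][180:280,150:250,::-1],None,fx=3,fy=3)
im=np.zeros((600,790,3),np.uint8); im[:600,:480]=a; im[:300,485:785]=b; cv2.imwrite("pics/m1.png",im)
```

```text
5.575 [0.44702978 0.19675372 0.22841635] [ 3.13983734  0.00405409 -0.13107771] [ 0.3780688  -0.36548972 -0.02487927]
(array([ 0.13, -0.23,  8.44, -0.08]), np.float64(1.3513316528028239))
```

View pics/m1.png

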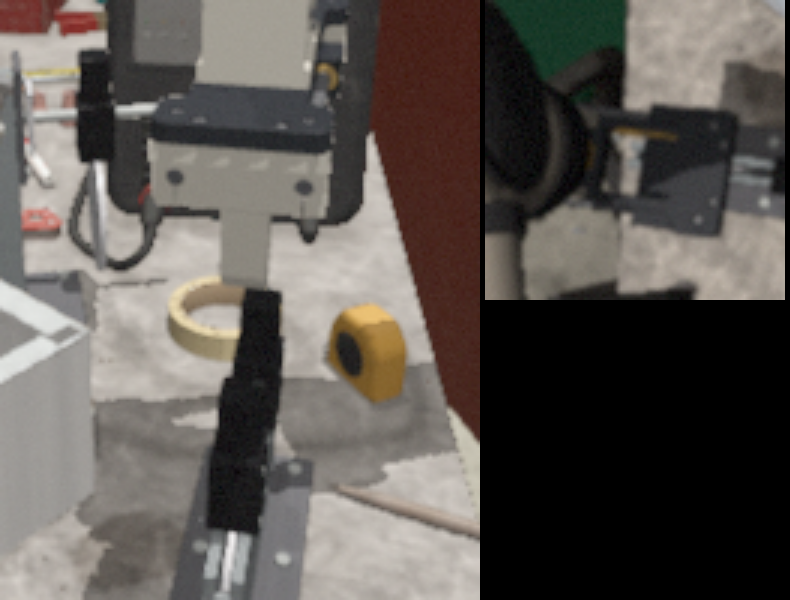

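The open fingers, centred near (246,255) in the crop, line up with the medium grip at about (243,385). I'll go down and grasp.

apply_moves(
  motion="80 0.13 -0.2 3 0 0 0;80 0 0 3 0 0 0;80 0 0 2.4 0 0 0;80 0 0 0 0 0 0;0 0 0 0 0 0 0;0 0 0 0 0 0 0;0 0 0 0 0 0 0;0 0 0 0 0 0 0;0 0 0 0 0 0 0;0 0 0 0 0 0 0",
  force=40,
)

```text
time: 6.92
tool_pos: [0.4499, 0.1989, 0.146]
tool_rot: [3.141, -0.0, -0.131]
contact_force: [0.5, -0.3, 0.1]
opening: 0.0176
grip_force: 0.0
```

apply_moves(
  motion="0 0 0 0 0 0 0;0 0 0 0 0 0 0",
)

```text
time: 7.18
tool_pos: [0.4499, 0.1989, 0.1459]
tool_rot: [3.141, 0.0, -0.131]
contact_force: [0.3, -0.2, 0.3]
opening: 0.0013
grip_force: 0.0
```

Run:
```python
from h import *
o=robot.observe();print(o["time"],o["tool_pos"],o["opening"],o["grip_force"],o["contact_force"])
p=robot.read_camera("side")
cv2.imwrite("pics/m2.png",cv2.resize(p["img"][180:330,290:430,::-1],None,fx=4,fy=4))
```

```text
7.175 [0.44986859 0.19888253 0.14594991] 0.0013138258326029762 0.0 [ 0.30884491 -0.21199818  0.32489369]
```

View pics/m2.png

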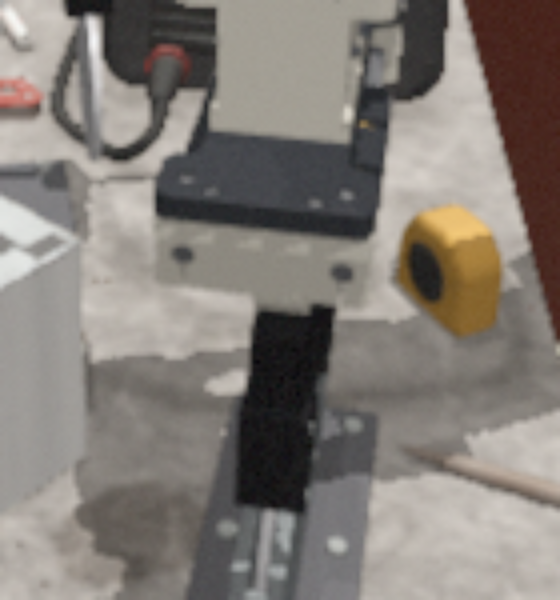

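Run:
```python
from h import *
np.set_printoptions(precision=1,suppress=True)
p={n:robot.read_camera(n) for n in("side","top")};S=p["side"]
for y in(.292,.26,.24,.199,.16,.10): print(y,[proj(S,[.449,y,z]) for z in(.294,.2284,.212,.176,.146)])
def lr(n):
    for t in("medium_grip","small_grip","medium_gauge","holder"):
        print(n,t,[(np.round(r["centre"],3).tolist(),round(r["score"],2)) for r in robot.search_frame(t,p[n])[:2]])
lr("side")
cv2.imwrite("pics/m3.png",np.vstack([cv2.resize(p["top"]["img"][170:290,160:360,::-1],None,fx=3,fy=3)]))
```

```text
0.292 [array([365.5, 228.1]), array([363.3, 268.8]), array([362.7, 278.2]), array([361.6, 297.9]), array([360.8, 313.5])]
0.26 [array([365.1, 215.6]), array([362.9, 254.9]), array([362.4, 264. ]), array([361.4, 283.2]), array([360.6, 298.4])]
0.24 [array([364.8, 208.5]), array([362.7, 246.9]), array([362.2, 255.9]), array([361.2, 274.7]), array([360.4, 289.6])]
0.199 [array([364.3, 195.2]), array([362.4, 232. ]), array([361.9, 240.6]), array([361. , 258.8]), array([360.2, 273.2])]
0.16 [array([363.8, 184.1]), array([362. , 219.5]), array([361.6, 227.8]), array([360.7, 245.3]), array([360. , 259.3])]
0.1 [array([363.2, 169.3]), array([361.6, 202.6]), array([361.3, 210.4]), array([360.4, 227.1]), array([359.8, 240.4])]
side medium_grip [([0.449, 0.215, 0.138], 0.88)]
side small_grip [([0.644, -0.276, 0.013], 0.48), ([0.428, 0.125, 0.109], 0.44)]
side medium_gauge [([0.454, 0.22, 0.134], 0.61)]
side holder [([0.445, 0.216, 0.007], 0.71)]
```

View pics/m3.png

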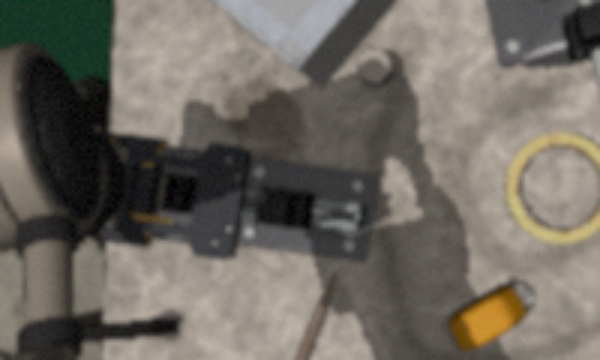

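The fingers closed on nothing. In the pictures they seem to end about 38 mm higher than the reported TCP. I'll lift clear and measure the real fingertip.

apply_moves(
  motion="0 0 0 -5 0 0 0;0 0 0 -5 0 0 0;0 -5 0 -3 0 0 0;0 -4 0 0 0 0 0;0 0 0 0 0 0 0;0 0 0 0 0 0 0",
)

```text
time: 8.28
tool_pos: [0.3612, 0.2107, 0.2761]
tool_rot: [-3.142, -0.001, -0.131]
contact_force: [-0.2, -0.6, 0.1]
opening: -0.0
grip_force: 0.0
```

Run:
```python
from h import *
np.set_printoptions(precision=4,suppress=True)
o=robot.observe();t=o["tool_pos"];print(o["time"],t,o["tool_rot"],o["opening"])
p={n:robot.read_camera(n) for n in("side","top")}
for n in p: print(n,proj(p[n],t),proj(p[n],t+[0,0,.04]),proj(p[n],t+[0,.0,.15]))
a=cv2.resize(p["side"]["img"][100:300,330:480,::-1],None,fx=3,fy=3); b=cv2.resize(p["top"]["img"][190:310,130:240,::-1],None,fx=3,fy=3)
im=np.zeros((600,785,3),np.uint8); im[:,:450]=a; im[:360,455:785]=b; cv2.imwrite("pics/m4.png",im)
```

```text
8.275 [0.3612 0.2107 0.2761] [-3.1416 -0.0008 -0.131 ] -3.393716950837538e-07
side [423.5654 211.49  ] [426.8956 187.1691] [437.3607 110.7388]
top [185.8804 277.084 ] [177.9441 279.1076] [150.3715 286.1382]
```

View pics/m4.png

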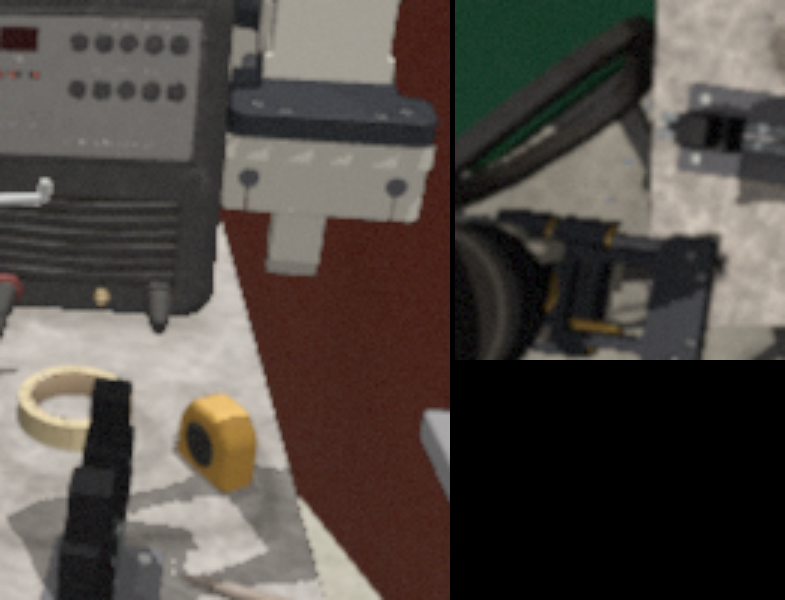

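The visible fingertip is at crop (292,272), which is picture pixel (427,191). The reported TCP projects to (424,211), so the real tip is about 35–45 mm above it, and the fingers closed over the top of the grip. I'll descend with that correction. The opening will tell me what I hold: 24 mm is the grip, 36 mm is the block.

apply_moves(
  motion="80 4.5 0 0 0 0 0;80 4.4 0 0 0 0 0;80 0 0 3 0 0 0;80 0 0 4 0 0 0;80 0 0 4 0 0 0;80 0 0 3 0 0 0;80 0 0 2 0 0 0;80 0 0 1 0 0 0;80 0 0 0 0 0 0;10 0 0 0 0 0 0;10 0 0 0 0 0 0;10 0 0 0 0 0 0;10 0 0 0 0 0 0;10 0 0 0 0 0 0;10 0 0 0 0 0 0;10 0 0 0 0 0 0",
  force=40,
)

```text
time: 10.38
tool_pos: [0.4487, 0.199, 0.1058]
tool_rot: [3.141, 0.0, -0.131]
contact_force: [-0.4, 0.1, -1.5]
opening: 0.0239
grip_force: 40.0
```

The gripper holds at 23.9 mm, so it has the grip. I'll lift and carry it in front of the horn tip.

apply_moves(
  motion="10 0 0 -2 0 0 0;10 0 0 -4 0 0 0;10 0 0 -5 0 0 0;10 0 0 -5.4 0 0 0;10 0 0 -5 0 0 0;10 0.56 5.98 0 0 0 0;10 0.56 5.98 0 0 0 0;10 0.56 5.98 0 0 0 0;10 0.56 5.98 0 0 0 0;10 0.56 5.98 0 0 0 0;10 0.54 5.97 0 0 0 0;10 0 0 0 0 0 -0.168;10 0 0 0 0 0 -0.167;10 0 0 4 0 0 0;10 0 0 4 0 0 0;10 0 0 3.6 0 0 0;10 0 0 1 0 0 0;10 0 0 0 0 0 0;10 0 0 0 0 0 0",
)

```text
time: 12.75
tool_pos: [0.436, -0.1614, 0.1955]
tool_rot: [3.14, -0.002, 0.204]
contact_force: [-0.7, -0.5, -1.0]
opening: 0.0236
grip_force: 40.0
```

Run:
```python
from h import *
np.set_printoptions(precision=4,suppress=True)
o=robot.observe();t=o["tool_pos"];print(o["time"],t,o["tool_rot"],o["opening"],o["contact_force"])
p={n:robot.read_camera(n) for n in("side","top")}
yaw=.204;u=np.array([np.cos(yaw),np.sin(yaw),0]);v=np.array([-u[1],u[0],0]);O=t+[0,0,-.0178]
pts={"blk lo near":O-.015*u+.018*v,"blk lo far x":O+.015*u+.018*v,"blk up":O-.015*u+.018*v+[0,0,.05],"blk up2":O+.015*u+.018*v+[0,0,.05],"discbot":O-[0,0,.08],"tip":np.array([.4839,-.1511,.212]),"root":np.array([.4839,-.1511,.2])+.14*u,"tipbot":np.array([.4839,-.1511,.19])}
im={n:p[n]["img"][:,:,::-1].copy() for n in p}
for k,X in pts.items():
    for n in p:
        q=proj(p[n],X); cv2.circle(im[n],tuple(int(round(x*16)) for x in q),8,(0,0,255),-1,shift=4)
a=cv2.resize(im["side"][120:270,270:400],None,fx=4,fy=4,interpolation=0); b=cv2.resize(im["top"][130:250,290:380],None,fx=3,fy=3,interpolation=0)
o=np.zeros((600,800,3),np.uint8); o[:,:520]=a; o[:360,525:795]=b; cv2.imwrite("pics/m5.png",o)
```

```text
12.75 [ 0.436  -0.1614  0.1955] [ 3.1397 -0.002   0.2038] 0.023614758824786385 [-0.7292 -0.5202 -1.0268]
```

View pics/m5.png

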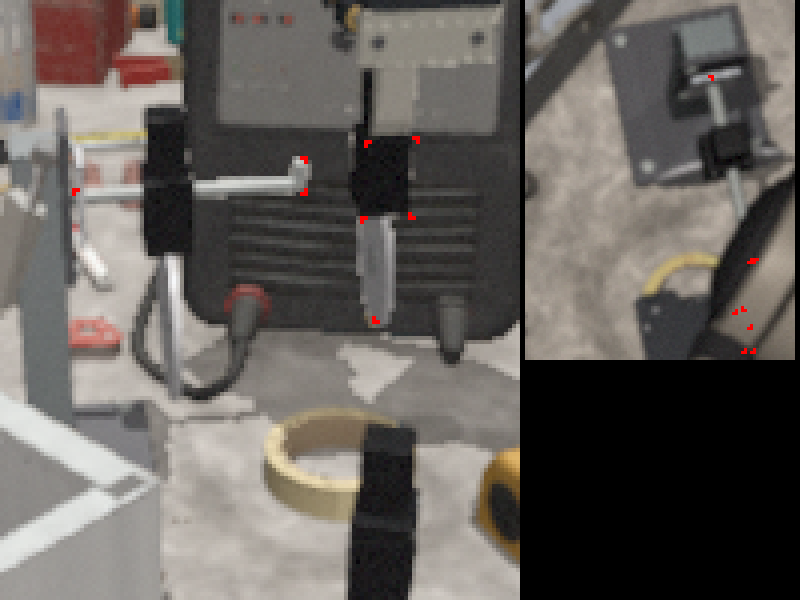

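The overlay matches the picture to about 3 mm: tip dots at (303,158) and (303,190), and the block about 3 mm further forward than predicted. I'll thread the tip slowly.

apply_moves(
  motion="10 1.2 0 0.17 0 0 0;10 1.2 0 0 0 0 0;10 0.4 0 0 0 0 0;10 0.4 0 0 0 0 0;10 0.4 0 0 0 0 0;10 0.4 0 0 0 0 0;10 0 0 0 0 0 0",
)

```text
time: 13.72
tool_pos: [0.4744, -0.1528, 0.1923]
tool_rot: [3.141, -0.0, 0.204]
contact_force: [-0.1, 0.1, -1.9]
opening: 0.0236
grip_force: 40.0
```

apply_moves(
  motion="10 0.6 0 0 0 0 0;10 0.6 0 0 0 0 0;10 0.6 0 0 0 0 0;10 0.6 0 0 0 0 0;10 0.6 0 0 0 0 0;10 0.4 0 0 0 0 0;10 0 0 0 0 0 0",
)

```text
time: 14.6
tool_pos: [0.5078, -0.1459, 0.1922]
tool_rot: [3.142, 0.0, 0.204]
contact_force: [0.8, 0.0, -1.4]
opening: 0.0239
grip_force: 40.0
```

apply_moves(
  motion="10 0.2 0 0.5 0 0 0;10 0 0 0.5 0 0 0;10 0 0 0.2 0 0 0;10 0 0 0.1 0 0 0;10 0 0 0 0 0 0",
)

```text
time: 15.22
tool_pos: [0.5095, -0.1456, 0.1793]
tool_rot: [3.141, -0.0, 0.204]
contact_force: [0.5, -0.2, -0.4]
opening: 0.024
grip_force: 40.0
```

apply_moves(
  motion="10 0.4 0 0 0 0 0;10 0.4 0 0 0 0 0;10 0.4 0 0 0 0 0;10 0.2 0 0 0 0 0;10 0.2 0 0 0 0 0;10 0.2 0 0 0 0 0;10 0.2 0 0 0 0 0;10 0.2 0 0 0 0 0;10 0 0 0 0 0 0",
)

```text
time: 16.35
tool_pos: [0.5312, -0.1411, 0.1793]
tool_rot: [3.142, 0.0, 0.204]
contact_force: [-0.1, 0.8, -1.5]
opening: 0.0235
grip_force: 40.0
```

Run:
```python
from h import *
np.set_printoptions(precision=2,suppress=True)
o=robot.observe();print(o["contact_force"],o["torque"])
p=robot.read_camera("side")
for t in ("large_gauge","medium_gauge"):
    for r in robot.trace(t,p)[:1]:
        y,x=np.nonzero(r["pixels"]);print(t,r["score"],x.min(),x.max(),y.min(),y.max())
for d in(-.13,-.10,-.07,-.04,-.02): print(d,proj(p,np.array([.621,-.1226,.2])+d*np.array([.979,.203,0])+.018*np.array([-.203,.979,0])))
g=cv2.cvtColor(p["img"],cv2.COLOR_RGB2GRAY);print(g[172,285:350])
```

```text
[-0.06  0.8  -1.51] [-0.03 -0.01  0.02]
large_gauge 0.73 304 317 147 219
medium_gauge 0.9 320 332 162 209
-0.13 [342.8  166.93]
-0.1 [330.43 167.62]
-0.07 [318.   168.31]
-0.04 [305.48 169.01]
-0.02 [297.1  169.47]
[ 85  72  94 149 159 154 181 192 195 196 196 194 193 192 188 177 155 149
 152 137  85  26  25  28  28  29  25  22  22  18  20  18  22  46  40  22
  19  19  23  17  18  20  27  25  21  10  17  61  61  41  47  54  51  46
  49  50  48  54  56  61  61  65  67  65  62]
```

apply_moves(
  motion="10 0.2 0 0 0 0 0;10 0.2 0 0 0 0 0;10 0.2 0 0 0 0 0;10 0.2 0 0 0 0 0;10 0.2 0 0 0 0 0;10 0.2 0 0 0 0 0;10 0.2 0 0 0 0 0;10 0.2 0 0 0 0 0",
)

```text
time: 17.5
tool_pos: [0.5468, -0.1379, 0.1793]
tool_rot: [3.142, 0.0, 0.204]
contact_force: [-0.6, -0.9, 0.3]
opening: 0.0237
grip_force: 40.0
```

apply_moves(
  motion="10 0.1 0 0 0 0 0;10 0.1 0 0 0 0 0;10 0.1 0 0 0 0 0;10 0.1 0 0 0 0 0",
)

```text
time: 18.0
tool_pos: [0.5507, -0.1371, 0.1793]
tool_rot: [3.142, 0.0, 0.204]
contact_force: [-1.8, -0.2, -0.6]
opening: 0.0241
grip_force: 40.0
```

Run:
```python
from h import *
p=robot.read_camera("side")
g=cv2.cvtColor(p["img"],cv2.COLOR_RGB2GRAY);print(g[172,285:335]);print(g[155,285:335])
```

```text
[ 84  73  95 149 157 154 180 191 193 197 196 194 193 176 117  19  21  19
  25  25  15  25  12  25  23  26  18  24  23  16  15  27  20  21  25  23
  22  13  19  94  87  51  50  45  49  49  44  49  48  50]
[ 71  75 176 196 189 194 206 209 205 199 198 199 196 186 184 135  29  23
  29  26  22  21  25  22  12 165 190 138  48 107 133 134 135 133 135 135
 136 137 145 114  48  54  50  48  53  53  54  54  49  50]
```

apply_moves(
  motion="10 0.1 0 0 0 0 0;10 0.1 0 0 0 0 0;10 0.1 0 0 0 0 0;10 0.1 0 0 0 0 0",
)

```text
time: 18.55
tool_pos: [0.5546, -0.1362, 0.1793]
tool_rot: [3.142, 0.0, 0.204]
contact_force: [-2.1, 0.1, -0.1]
opening: 0.0237
grip_force: 40.0
```

apply_moves(
  motion="10 0.1 0 0 0 0 0;10 0.1 0 0 0 0 0;10 0.1 0 0 0 0 0;10 0.1 0 0 0 0 0",
)

```text
time: 19.05
tool_pos: [0.5585, -0.1354, 0.1793]
tool_rot: [3.142, 0.0, 0.204]
contact_force: [-1.8, -0.2, -0.6]
opening: 0.0239
grip_force: 40.0
```

apply_moves(
  motion="10 0.1 0 0 0 0 0;10 0.1 0 0 0 0 0;10 0.1 0 0 0 0 0;10 0.1 0 0 0 0 0",
)

```text
time: 19.55
tool_pos: [0.5624, -0.1346, 0.1793]
tool_rot: [3.142, 0.0, 0.204]
contact_force: [-1.0, 0.2, 0.0]
opening: 0.0237
grip_force: 40.0
```

apply_moves(
  motion="10 0.1 0 0 0 0 0;10 0.1 0 0 0 0 0;10 0.1 0 0 0 0 0",
)

```text
time: 19.92
tool_pos: [0.5654, -0.134, 0.1793]
tool_rot: [3.142, 0.0, 0.204]
contact_force: [-1.2, -0.2, -0.8]
opening: 0.0238
grip_force: 40.0
```

apply_moves(
  motion="10 0.1 0 0 0 0 0;10 0.1 0 0 0 0 0;10 0.1 0 0 0 0 0",
)

```text
time: 20.3
tool_pos: [0.5683, -0.1334, 0.1793]
tool_rot: [3.141, 0.0, 0.204]
contact_force: [-1.9, 0.1, -1.0]
opening: 0.0239
grip_force: 40.0
```

Run:
```python
from h import *
p=robot.read_camera("side")
g=cv2.cvtColor(p["img"],cv2.COLOR_RGB2GRAY);print(g[172,280:330]);print(g[155,280:330])
```

```text
[198 158 112 112 105  82  73  95 149 157 155 138  84  11  15  25  22  23
  12  16  23  22  11  25  24  23  20  22  26  26  23  21  24  15  24  25
  23  40  53  54  55  55  54  51  52  51  52  46  46  46]
[168 170 170 162 119  69  74 175 190 176 190 204 160  19  24  17  27  20
  30  25  24  21  71 125 132  85  95 128 136 135 136 133 136 136 135 140
 107  42  53  53  53  54  60  58  58  55  51  52  55  52]
```

apply_moves(
  motion="10 0.1 0 0 0 0 0;10 0.1 0 0 0 0 0",
)

```text
time: 20.6
tool_pos: [0.5703, -0.133, 0.1793]
tool_rot: [3.142, 0.0, 0.204]
contact_force: [-1.7, -0.4, -1.0]
opening: 0.0238
grip_force: 40.0
```

apply_moves(
  motion="10 0.1 0 0 0 0 0;10 0.1 0 0 0 0 0",
)

```text
time: 20.85
tool_pos: [0.5711, -0.1329, 0.1794]
tool_rot: [-3.142, 0.003, 0.204]
contact_force: [-7.1, -1.0, 3.2]
opening: 0.0239
grip_force: 40.0
```

apply_moves(
  motion="10 0.05 0 0 0 0 0;10 0 0 0 0 0 0",
)

```text
time: 21.1
tool_pos: [0.5711, -0.1328, 0.1794]
tool_rot: [-3.141, 0.004, 0.204]
contact_force: [-8.3, -1.7, 3.5]
opening: 0.0237
grip_force: 40.0
```

apply_moves(
  motion="10 0.1 0 0 0 0 0;10 0 0 0 0 0 0;10 0 0 0 0 0 0;10 0 0 0 0 0 0;10 0 0 0 0 0 0;10 0 0 0 0 0 0;10 0 0 0 0 0 0",
)

```text
time: 21.98
tool_pos: [0.5711, -0.1328, 0.1794]
tool_rot: [-3.141, 0.005, 0.204]
contact_force: [-10.8, -2.2, 5.8]
opening: 0.0238
grip_force: 40.0
```

apply_moves(
  motion="10 -0.12 0 0 0 0 0;10 -0.1 0 0 0 0 0;10 0 0 0 0 0 0;40 0 0 0 0 0 0;60 0 0 0 0 0 0;60 0 0 0 0 0 0;60 0 0 0 0 0 0;60 0 0 0 0 0 0",
)

```text
time: 22.98
tool_pos: [0.5716, -0.1327, 0.1793]
tool_rot: [3.141, -0.0, 0.204]
contact_force: [-0.1, 0.0, 0.4]
opening: 0.055
grip_force: 0.0
```

Run:
```python
from h import *
np.set_printoptions(precision=4,suppress=True)
o=robot.observe();t=o["tool_pos"];y=o["tool_rot"][2];print(o["time"],t,o["tool_rot"],o["contact_force"],o["opening"])
a=t.copy()
for w in[[t[0],t[1],.36],[.425,.0,.36],[.436,.1037,.24]]:
    print(rows(a,y,w,-.131));a=np.array(w)
```

```text
22.975 [ 0.5716 -0.1327  0.1793] [ 3.1415 -0.0001  0.2039] [-0.1165  0.0333  0.3617] 0.05499078943297967
(array([  0.  ,   0.  , -18.07, 334.88]), np.float64(2.891251749337431))
(array([-11.67, -15.96,  -0.  , 334.88]), np.float64(3.1638271201740675))
(array([  3.18,  -9.93,  12.  , 334.88]), np.float64(2.5436824959102107))
```

apply_moves(
  motion="80 0 0 -4 0 0 0;80 0 0 -6 0 0 0;80 0 0 -6 0 0 0;80 0 0 -2 0 0 0;80 -2.92 -4 0 0 0 0;80 -2.92 -4 0 0 0 0;80 -2.92 -4 0 0 0 0;80 -2.92 -4 0 0 0 0;80 0 0 0 0 0 0.168;80 0 0 0 0 0 0.167;80 -0.06 -5.2 0 0 0 0;80 -0.06 -5.2 0 0 0 0;80 0 0 5 0 0 0;80 0 0 5 0 0 0;80 0 0 3 0 0 0;80 0 0 0 0 0 0;80 0 0 0 0 0 0",
)

```text
time: 25.1
tool_pos: [0.4381, 0.1036, 0.2308]
tool_rot: [-3.141, -0.002, -0.131]
contact_force: [-0.0, 0.1, 1.2]
opening: 0.0734
grip_force: 0.0
```

Run:
```python
from h import *
np.set_printoptions(precision=4,suppress=True)
o=robot.observe();t=o["tool_pos"];y=o["tool_rot"][2];print(o["time"],t,o["tool_rot"],o["contact_force"],o["opening"])
print(rows(t,y,[.4375,.104,.1058],-.131))
p=robot.read_camera("side")
cv2.imwrite("pics/m6.png",cv2.resize(p["img"][130:280,275:405,::-1],None,fx=4,fy=4))
```

```text
25.1 [0.4381 0.1036 0.2308] [-3.1412 -0.0024 -0.1313] [-0.0451  0.1428  1.1606] 0.07341517473495689
(array([-0.06, -0.03, 12.5 , -0.29]), np.float64(1.9994531374748725))
```

View pics/m6.png

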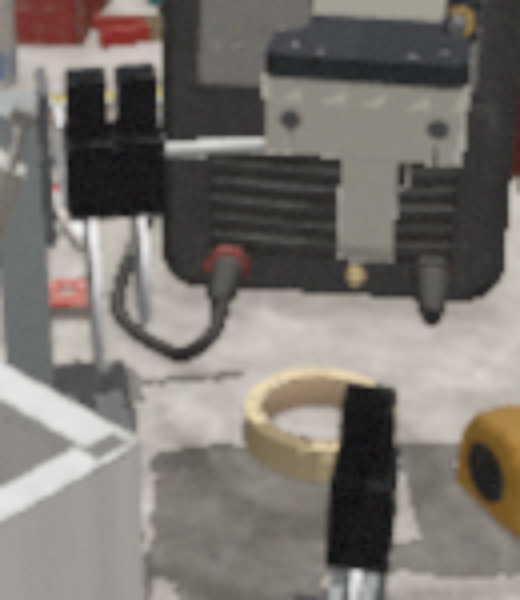

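The large and medium gauges hang tight together at (90,140) and (138,140) in the crop. The fingers at (368,210) are over the small grip at (368,400), so I'll grasp it.

apply_moves(
  motion="80 0 0 4 0 0 0;80 0 0 4 0 0 0;80 0 0 3 0 0 0;80 0 0 1.5 0 0 0;80 0 0 0 0 0 0;10 0 0 0 0 0 0;10 0 0 0 0 0 0;10 0 0 0 0 0 0;10 0 0 0 0 0 0;10 0 0 0 0 0 0;10 0 0 0 0 0 0;10 0 0 0 0 0 0",
  force=40,
)

```text
time: 26.65
tool_pos: [0.437, 0.1035, 0.1042]
tool_rot: [3.141, 0.0, -0.131]
contact_force: [-0.2, 0.1, -1.1]
opening: 0.0237
grip_force: 40.0
```

Run:
```python
from h import *
o=robot.observe();t=o["tool_pos"];y=o["tool_rot"][2];print(t,o["tool_rot"])
a=t+[0,0,.2]
print(rows(a,y,[.436,-.161,a[2]],.204))
```

```text
[0.43701458 0.10352999 0.1041535 ] [ 3.14136056e+00  3.61598812e-04 -1.31101189e-01]
(array([   3.36,   26.24,   -0.  , -335.1 ]), np.float64(4.2325109800765475))
```

apply_moves(
  motion="10 0 0 -2 0 0 0;10 0 0 -4 0 0 0;10 0 0 -5 0 0 0;10 0 0 -5 0 0 0;10 0 0 -4 0 0 0;10 0.68 5.25 0 0 0 0;10 0.67 5.25 0 0 0 0;10 0.67 5.25 0 0 0 0;10 0.67 5.25 0 0 0 0;10 0.67 5.24 0 0 0 0;10 0 0 0 0 0 -0.168;10 0 0 0 0 0 -0.167;10 0 0 4 0 0 0;10 0 0 4 0 0 0;10 0 0 2.3 0 0 0;10 0 0 1 0 0 0;10 0 0 0 0 0 0;10 0 0 0 0 0 0",
)

```text
time: 28.9
tool_pos: [0.4368, -0.1613, 0.1923]
tool_rot: [3.14, -0.001, 0.204]
contact_force: [0.7, -0.9, -1.5]
opening: 0.0233
grip_force: 40.0
```

Run:
```python
from h import *
np.set_printoptions(precision=4,suppress=True)
o=robot.observe();t=o["tool_pos"];print(o["time"],t,o["tool_rot"],o["opening"],o["contact_force"])
d=t-np.array([.4839,-.1511,0]);u=np.array([np.cos(.204),np.sin(.204)]);print("along",d[:2]@u,"lat",d[1]*u[0]-d[0]*u[1])
p=robot.read_camera("side");yaw=.204
u=np.array([np.cos(yaw),np.sin(yaw),0]);v=np.array([-u[1],u[0],0]);O=t+[0,0,-.0162]
im=p["img"][:,:,::-1].copy()
for X in[O-.015*u+.018*v,O+.015*u+.018*v,O-.015*u+.018*v+[0,0,.05],O+.015*u+.018*v+[0,0,.05],O-[0,0,.056],np.array([.4839,-.1511,.212]),np.array([.4839,-.1511,.19])]:
    cv2.circle(im,tuple(int(round(x*16)) for x in proj(p,X)),8,(0,0,255),-1,shift=4)
cv2.imwrite("pics/m7.png",cv2.resize(im[120:240,270:400],None,fx=4,fy=4,interpolation=0))
```

```text
28.9 [ 0.4368 -0.1613  0.1923] [ 3.1402 -0.0015  0.2039] 0.023283895514807283 [ 0.7382 -0.873  -1.5284]
along -0.04822664304710216 lat -0.0004529508857330899
```

View pics/m7.png

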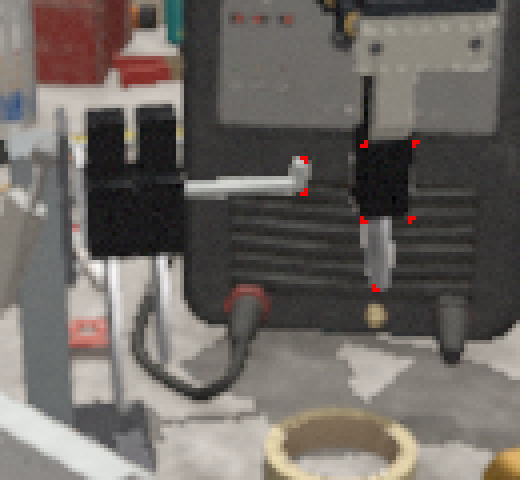

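The small gauge matches its overlay, with block corners near (360,145) and (411,218), and is lined up with the tip at (303,158). I'll thread it the same way.

apply_moves(
  motion="10 1.2 0 0.1 0 0 0;10 1.2 0 0 0 0 0;10 0.4 0 0 0 0 0;10 0.4 0 0 0 0 0;10 0.4 0 0 0 0 0;10 0.4 0 0 0 0 0;10 0 0 0 0 0 0",
)

```text
time: 29.82
tool_pos: [0.4755, -0.1529, 0.1903]
tool_rot: [3.142, 0.0, 0.204]
contact_force: [-0.9, 0.1, -1.5]
opening: 0.0236
grip_force: 40.0
```

apply_moves(
  motion="10 0.5 0 -0.05 0 0 0;10 0.6 0 0 0 0 0;10 0.6 0 0 0 0 0;10 0.6 0 0 0 0 0;10 0.6 0 0 0 0 0;10 0.5 0 0 0 0 0;10 0 0 0 0 0 0",
)

```text
time: 30.7
tool_pos: [0.5089, -0.1459, 0.1907]
tool_rot: [3.142, 0.0, 0.204]
contact_force: [0.3, -0.1, -1.5]
opening: 0.024
grip_force: 40.0
```

apply_moves(
  motion="10 0.2 0 0.5 0 0 0;10 0 0 0.5 0 0 0;10 0 0 0.3 0 0 0;10 0.3 0 0 0 0 0;10 0.4 0 0 0 0 0;10 0.4 0 0 0 0 0;10 0.4 0 0 0 0 0;10 0.3 0 0 0 0 0;10 0.2 0 0 0 0 0;10 0.2 0 0 0 0 0;10 0 0 0 0 0 0",
)

```text
time: 32.08
tool_pos: [0.5322, -0.1411, 0.1778]
tool_rot: [3.142, 0.0, 0.204]
contact_force: [0.1, 0.5, -2.2]
opening: 0.0236
grip_force: 40.0
```

Run:
```python
from h import *
p=robot.read_camera("side")
g=cv2.cvtColor(p["img"],cv2.COLOR_RGB2GRAY);print(g[164,285:345]);print(g[174,285:345])
```

```text
[ 72  76 127 145 152 128  55  31  25  23  21  31  31  31  33  31  30  35
  41  42  43  32  35  35  26  25  15  27  26  27  76  74  38  51  43  25
  27  16  23  26  18  29  19  25  29  27  27  43  82  99 102 104 102 104
 105 107 105 114 114 108]
[ 87  71  89 165 169 149 109  27  27  30  23  28  30  26  29  29  31  28
  17  27  27  24  26  31  24  26   9  22  20  23  26  35  43  49  41  21
  23  15  29  20  20  23  19  29  18  21  27  57  62  62  63  60  60  57
  52  41  44  45  43  40]
```

apply_moves(
  motion="10 0.1 0 0 0 0 0;10 0.1 0 0 0 0 0;10 0.1 0 0 0 0 0;10 0.1 0 0 0 0 0;10 0.1 0 0 0 0 0;10 0.1 0 0 0 0 0;10 0.1 0 0 0 0 0",
)

```text
time: 33.0
tool_pos: [0.539, -0.1397, 0.1778]
tool_rot: [3.142, 0.0, 0.204]
contact_force: [0.1, -0.3, -1.3]
opening: 0.0239
grip_force: 40.0
```

apply_moves(
  motion="10 0.1 0 0 0 0 0;10 0.1 0 0 0 0 0",
)

```text
time: 33.25
tool_pos: [0.541, -0.1393, 0.1778]
tool_rot: [3.142, -0.0, 0.204]
contact_force: [0.0, -0.5, -1.4]
opening: 0.0237
grip_force: 40.0
```

apply_moves(
  motion="10 0.1 0 0 0 0 0;10 0.1 0 0 0 0 0",
)

```text
time: 33.5
tool_pos: [0.5429, -0.1389, 0.1778]
tool_rot: [3.142, 0.0, 0.204]
contact_force: [0.0, -0.2, -0.4]
opening: 0.0236
grip_force: 40.0
```

apply_moves(
  motion="10 0.1 0 0 0 0 0;10 0.1 0 0 0 0 0",
)

```text
time: 33.75
tool_pos: [0.543, -0.1389, 0.1779]
tool_rot: [-3.141, 0.004, 0.204]
contact_force: [-9.3, -2.2, 4.8]
opening: 0.0238
grip_force: 40.0
```

apply_moves(
  motion="10 0.06 0 0 0 0 0;10 0 0 0 0 0 0;10 0 0 0 0 0 0;10 0 0 0 0 0 0;10 0 0 0 0 0 0;10 0 0 0 0 0 0;10 0 0 0 0 0 0",
)

```text
time: 34.62
tool_pos: [0.543, -0.1389, 0.1779]
tool_rot: [-3.141, 0.005, 0.204]
contact_force: [-10.2, -2.7, 3.9]
opening: 0.024
grip_force: 40.0
```

apply_moves(
  motion="10 -0.1 0 0 0 0 0;10 -0.09 0 0 0 0 0;10 0 0 0 0 0 0;40 0 0 0 0 0 0;60 0 0 0 0 0 0;60 0 0 0 0 0 0;60 0 0 0 0 0 0;60 0 0 -2 0 0 0;60 0 0 -4 0 0 0;60 0 0 -5 0 0 0;60 0 0 -5 0 0 0;60 -5 0 -2 0 0 0;60 -5 0 0 0 0 0;60 0 0 0 0 0 0;60 0 0 0 0 0 0",
)

```text
time: 36.5
tool_pos: [0.4461, -0.1591, 0.3581]
tool_rot: [3.141, -0.001, 0.203]
contact_force: [0.5, 0.5, 0.5]
opening: 0.0547
grip_force: 0.0
```

Run:
```python
from h import *
p={n:robot.read_camera(n) for n in("side","top")}
g=cv2.cvtColor(p["side"]["img"],cv2.COLOR_RGB2GRAY)
for r in(150,164,174):print(g[r,285:345])
for t in("large_gauge","medium_gauge","small_gauge"):
    for r in robot.trace(t,p["side"])[:1]:
        y,x=np.nonzero(r["pixels"]);print(t,round(r["score"],2),x.min(),x.max(),y.min(),y.max())
for t in("large_eye","medium_eye","small_eye"):
    for n in p: print(t,n,[(np.round(r["centre"],3).tolist(),round(r["score"],2)) for r in robot.search_frame(t,p[n])[:1]])
print(robot.observe()["contact_force"])
```

```text
[129 142 179 193 193 175 115  49  48  36  37  42  39  41  46  55 129 178
 148  52  37  34  23  18  24  26  26  25  25 160 146  28  24  20  21  26
  28  27  24  19  24  48  82  92  94  96  98 100 102 103 100 102 104 104
 105 104 103 103 105 106]
[ 75  72 128 145 152 128  65  29  21  23  24  28  25  29  31  28  32  34
  44  41  37  36  37  37  37  44  47  48  52  58  42  42  44  48  39  35
  33  32  45  49  49  50  51 103 142 150 160 163 160 164 166 141 114 117
 116 117 117 123 119 110]
[ 85  71  93 166 169 147 107  29  27  34  24  24  27  30  20  29  24  29
  23  27  29  25  30  23  23  27  27  22  26  25  21  22  28  25  21  28
  29  22  29  27  22  28  29  50  63  61  56  58  60  59  60  58  60  55
  54  50  47  46  44  40]
large_gauge 0.72 290 303 147 220
medium_gauge 0.77 303 315 147 206
small_gauge 0.7 314 327 146 198
large_eye side [([0.599, -0.112, 0.193], 0.77)]
large_eye top [([0.598, -0.114, 0.206], 0.71)]
medium_eye side [([0.57, -0.119, 0.195], 0.79)]
medium_eye top [([0.537, -0.129, 0.225], 0.57)]
small_eye side [([0.539, -0.123, 0.199], 0.89)]
small_eye top [([0.539, -0.134, 0.23], 0.75)]
[-0.29703481  0.25632685 -0.16537535]
```

All three blocks sit tight in a row (columns 291–328), about 30 mm apart, and the arm is clear. I'll hand in.

```bash
python3 -c "
from cell import robot
print(robot.hand_in())"
```

```text
the job is handed in; nothing more can be done
None
```

The medium and small gauges now hang in front of the large one, all three tight against the stop plate after pushes of about 11 N and 10.5 N at the wrist. I handed the job in at about 37 s, and no verdict came back.

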